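Slide the reagent caddy over the sill into the spill tray

ROBOT

A 6-joint arm with a two-finger parallel gripper is mounted at the origin on a cart in front of the work surface, level with it; the furniture and walls round the work are solid. World frame = base frame: x ahead of the robot, y to its left, z up, the work surface at z = 0. Lengths are in m, angles in degrees, forces in N, time in s.
With the tool pointing down it reaches from about 0.15 to 0.775 m from the base axis. Payload 6.1 kg.
Tool frame: the origin (TCP) lies midway between the tips of the shut fingers; the grasp point (between the pads) lies robot.pinch_z behind it (robot.pinch_z is the distance from the TCP to the grasp point, in m); y points along the fingers, z is the direction in which the jaws open and shut, and the axes are right-handed (so a half turn about y gives the same grasp; the last joint's range is limited). The gripper opens to 85 mm and grips with 20 to 120 N. Pads are 22 mm wide; open, the fingers measure 114 mm over their backs; the gripper's body (76 mm by 85 mm) begins 54 mm behind the grasp point. The pads swing forward as they close: fully open they stand 13 mm farther back than shut.
Start: joints at [-74.542, 7.208, -2.269, 80.523, 0, 90], TCP at [0.14, -0.506, 0.231] pointing down, gripper open.
Joint ranges: [-155.77, 155.77], [-54.66, 111.73], [-72.52, 77.12], [-102.08, 115.82], [-83.92, 84.16], [-180, 180]. Speed limits (degrees/s): [136.94, 136.94, 172.46, 180, 180, 180].

INTERFACE

Orientations are given as a 3x3 rotation matrix whose columns are the frame's x, y, z axes.
In Python, from cell import robot gives the robot as it stands.
- The arm moves only by the tool play_rows, never from a script. Its argument "motion" is a list of rows, each an object of numbers: "x", "y", "z": the shift along the tool's x, y, z in mm; "roll": the turn about the tool's y in degrees. A call has 1 to 12 rows; each row is the pose to reach, as a shift and turn from the pose commanded when the call began, along the tool's axes at that moment; what a row does not reach only later rows make up. A row lasts 1/10 s, in which the tool goes at most 50 mm and 8.59 degrees, less where a joint would pass 70% of its speed; a pose out of reach is approached as far as the arm can. A call with a gripper value outside its range is refused whole. "jaw" is the opening, from -1 (shut) to 1 (fully open), set as the call begins (left out, the last holds). The fingers move at their own pace and stop on an object; "force" is the grip in N (left out, the last holds). Time passes only in rows, so rows that repeat a pose let the fingers close. It gives the time, the measured TCP pose, the force and the opening at its end, in the units of the state.
- robot.get_obs(): the state, without advancing time (a new reading comes with each control period).
- robot.camera(name): name is "scene" or "side" or "wrist"; returns a dict with "pixels" (480x640x3 uint8, blue, green, red), "fov_y" (degrees; the focal length in pixels is half the picture's height over the tangent of half this angle, whatever the lens; pixels are square), "cx", "cy" (the principal point, pixels), "cam_to_world" (4x4, takes a point from camera to world coordinates). Camera axes: x right, y down, z forward; pixel columns grow to the right and rows downward; lengths in m; the calibration is good to about 2 mm. The wrist camera is an equidistant fisheye: a pixel r from the principal point sees the ray r / f radians off the axis. A picture is of the moment at which its call begins. There is no depth.
- robot.close_job(): hands the job in, once; it reports no verdict.
Trained networks look in a picture, given as the dict that the camera call returned (one of the last four; its "shot" number tells which), for a name from the list of things; names that differ only in an ending like _2 or _b are one class to them, and where a whole thing is asked for, a point or a joint stands for the part that bears it (a point fixed in the world has none). Each returns a list of dicts, best first, with "confidence" (0 to 1); they miss things now and then, are a little off and sometimes report something else, mostly with a low value. They report only what shows in the picture. A call takes as long as a camera call.
- robot.regions_of(label, picture): "region" (480x640 bool, what is visible of it) and "extent" ([left, top, right, bottom] in pixels, round what is visible of it).
The state is a dict: "time": time; "joint_pos": joint angles; "qvel": joint speeds; "effort": joint torques, N m; "ee_pos": TCP position; "tool_rot": TCP orientation; "contact_force": force on the tool from outside, world axes, zero at the start; "ft_torque": the same for the moment, N m; "grip_width": opening from 0.0 (shut) to 1.0 (fully open).
Only numpy, scipy, OpenCV 4.12 (cv2) and the standard library are available. Lean on these libraries where they do the work, as an engineer would, in place of code of your own. Each camera call takes 0.05 s, during which the arm holds its last target. There are 200 camera calls.

TASK

Put the blue reagent caddy away in the grey spill tray. It is too heavy to carry, so by its cross handle raise only its front end, rest that on the tray's yellow sill with its back end still on the bench and let go; then push it from behind over the sill until it lies flat in the tray and press it gently but firmly, for a moment, against the rubber stop at the far end. Leave it square against the stop, do not ram the sill or the stop, and do not disturb the things around.

Things in the scene. Friction and masses are not known exactly. Their poses are not given: they have to be found in the camera images.
- caddy: The blue open reagent caddy, loose, 150 mm long (its x axis) and 126 mm wide (y), 0.55 to 0.95 kg, with two jars fixed in its rear half whose tops are 70 mm up. Origin: centre of its underside; x points to its front (the end that goes into the tray first), z up. The walls are 4 mm thick and 30 mm high at the front and sides; the flat rear wall is 50 mm high, for pushing. Its shell is slick plastic (friction about 0.25). Its centre of mass is about 10 mm behind the origin
- caddy_handle (a point): Middle of the caddy's cross handle: a level round black bar of 12 mm diameter along the caddy's y, 110 mm long between two side posts, turning freely on its own axis, so that a caddy held by it pivots about it, 72 mm above the underside and 45 mm ahead of the caddy's origin (30 mm behind its front face). 60 mm of free space below the bar, 45 mm free on either side of it along the caddy's x
- caddy_front (a point): Middle of the lower front edge of the caddy, at its underside, 75 mm ahead of its origin. Axes as the caddy's
- caddy_rear (a point): Middle of the lower rear edge of the caddy, at its underside, 75 mm behind its origin. Axes as the caddy's
- spill_tray: The grey spill tray, fixed, 236 mm long (x) by 166 mm wide (y), floor 3 mm thick, side and end walls 6 mm thick and 20 mm high, 154 mm wide inside. Origin: centre of its underside; x points from the open entry end (where the sill is) to the far end with the stop. z up
- sill: The yellow sill across the entry end of the tray, fixed, 14 mm wide along the tray's x, 15 mm high with a round top, its underside on the bench. Origin: centre of its underside, 125 mm before the tray's origin; axes as the tray's
- end_stop: The stop across the far end of the tray, fixed: a steel angle carrying a black rubber pad 110 mm wide, 12 to 32 mm above the bench. Its place along the tray varies. Origin: at bench level under the back of the pad; the pad's free face is 12 mm before the origin (towards the sill). The pad is stiff: it gives 1 mm per 6 N. Axes as the tray's
- slide_case: Bystander: teal slide box with hinged lid, 95 x 132 x 60 mm, loose; origin under its centre
- tape: Bystander: roll of tape lying flat, 96 mm across, 25 mm high, loose; origin under its centre
- vial: Bystander: brown vial with white lid, 54 mm across, 135 mm high, loose; origin under its centre

How it is judged (in metres and radians):
On the way, in this order (a step that is already met when the one before it is completed fails the run):
1. the caddy's front end rests on the sill, its back end on the bench, and the robot has let go (contact force between caddy and sill above 0.5 N and x of caddy_front in the frame of sill above 0.004 m and height (world z) of caddy_rear below 0.006 m and height (world z) of caddy_front above 0.012 m and contact force between the fingers and caddy below 0.1 N), for 0.2 s.
2. the whole caddy lies flat in the tray and is pressed against the stop with more than 3 N for 0.2 s (x of caddy_rear in the frame of sill above 0.006 m and angle between caddy's own z axis and vertical below 0.03 rad and contact force between caddy and end_stop above 3 N), for 0.2 s.
At the end, for the whole second after the job is handed in: The caddy lies flat on the tray's floor, wholly past the sill, square to the tray within 0.06 rad, its front within 6 mm of the stop's pad, released and at rest (x of caddy_rear in the frame of sill above 0.006 m and height (world z) of each of caddy_front, caddy_rear below 0.006 m and angle between caddy's own z axis and vertical below 0.03 rad and angle between the x axis of caddy and the x axis of spill_tray, either way round below 0.06 rad and x of caddy_front in the frame of end_stop above -0.018 m and contact force between the fingers and caddy below 0.1 N and linear speed of caddy below 0.01 m/s); the robot touches nothing.
It fails at once if the caddy is lifted clear: front edge more than 28 mm and rear edge more than 14 mm up at once (height (world z) of caddy_front above 0.028 m and height (world z) of caddy_rear above 0.014 m).
It fails at once if the caddy is tilted by more than 0.5 rad (angle between caddy's own z axis and vertical above 0.5 rad).
It fails at once if the caddy is rammed into the sill with more than 35 N (contact force between caddy and sill above 35 N).
It fails at once if the stop is pressed with more than 20 N (contact force between caddy and end_stop above 20 N).
It fails at once if a bystander is moved by more than 20 mm (distance of any of slide_case, tape, vial from where it was at the start of the episode above 0.02 m).
It also fails if it takes over 64 s, if anything falls off the work surface, if the arm or the gripper's body presses on something with over 40 N, if the wrist force passes 120 N, or if a joint passes its speed limit or range.

## Working session

There is one attempt and no reset: what is moved stays moved. The work goes in short steps, Python scripts to look and compute and a tool call to move; the robot and the scene stay as the last step left them, time stands still between calls to the robot, and variables do not carry over. Pictures are saved under pics/ and viewed, about 8 in all and at most 12, crops included, and the job is handed in when it is done.

Besides the shell and the picture viewer there is one more tool, called after "Emit:" by a JSON object that holds its "fn" and its "kwargs". play_rows: Moves the arm, as the interface text tells. Its arguments: {"type":"object","properties":{"motion":{"type":"array","items":{"type":"object","properties":{"x":{"type":"number"},"y":{"type":"number"},"z":{"type":"number"},"roll":{"type":"number"}}}},"jaw":{"type":"number"},"force":{"type":"number"}},"required":["motion"]}

```bash
mkdir -p pics; ls
cat > h.py <<'E'
import numpy as np, cv2
from cell import robot
def ray(p,u,v,wrist=False):
    f=240/np.tan(np.radians(p['fov_y'])/2); T=np.array(p['cam_to_world'])
    d=np.array([u-p['cx'],v-p['cy']],float)
    if wrist:
        r=np.hypot(*d); th=r/f; d=np.array([*(d/max(r,1e-9)*np.sin(th)),np.cos(th)])
    else: d=np.array([*(d/f),1.])
    return T[:3,3],T[:3,:3]@d
def at_z(p,u,v,z,wrist=False):
    o,d=ray(p,u,v,wrist); return o+d*(z-o[2])/d[2]
def proj(p,P,wrist=False):
    f=240/np.tan(np.radians(p['fov_y'])/2); T=np.array(p['cam_to_world'])
    c=T[:3,:3].T@(np.array(P)-T[:3,3])
    if wrist:
        r=np.hypot(c[0],c[1]); th=np.arctan2(r,c[2]); return np.array([p['cx'],p['cy']])+f*th*c[:2]/max(r,1e-9)
    return np.array([p['cx'],p['cy']])+f*c[:2]/c[2]
E
python3 - <<'E'
from h import *
np.set_printoptions(precision=4,suppress=True)
o=robot.get_obs(); print({k:np.round(v,3).tolist() for k,v in o.items()}, robot.pinch_z)
for n in ['scene','side','wrist']:
    p=robot.camera(n); cv2.imwrite(f'pics/{n}0.png',p['pixels']); print(n,p['fov_y'],p['cx'],p['cy'],np.array(p['cam_to_world']).tolist())
    for l in ['caddy','spill_tray','sill','end_stop','slide_case','tape','vial']:
        r=robot.regions_of(l,p)
        for q in r[:2]:
            ys,xs=np.nonzero(q['region'])
            print(l,round(q['confidence'],2),np.round(q['extent']).tolist(),len(xs),xs.mean().round(),ys.mean().round())
E
```

```text
pics
{'time': 0.0, 'joint_pos': [-74.542, 7.241, -2.328, 80.525, -0.001, 90.001], 'qvel': [0.002, -0.077, 0.026, 0.026, -0.069, 0.017], 'effort': [0.003, -43.592, 35.292, 0.017, 0.0, -0.0], 'ee_pos': [0.14, -0.506, 0.231], 'tool_rot': [[-0.964, -0.0, 0.267], [-0.267, 0.002, -0.964], [0.0, -1.0, -0.002]], 'contact_force': [0.056, -0.353, 0.628], 'ft_torque': [-0.007, -0.005, -0.003], 'grip_width': 0.997} 0.0187
scene 43.24921535625048 319.96649043855746 241.52203002180548 [[0.7548789489330555, -0.4562936266393676, 0.47111983480428693, -0.24061277732700578], [-0.6558616097998702, -0.5271735219873258, 0.5403088251233744, -0.9882038407086555], [0.0018224292710626515, -0.7168571712717756, -0.6972176666922462, 1.303112261349155], [0.0, 0.0, 0.0, 1.0]]
caddy 0.62 [326.0, 273.0, 366.0, 344.0] 1047 345.0 309.0
slide_case 0.58 [406.0, 317.0, 466.0, 378.0] 2282 436.0 346.0
tape 0.8 [217.0, 167.0, 244.0, 191.0] 338 234.0 178.0
vial 0.93 [342.0, 211.0, 357.0, 258.0] 686 352.0 235.0
side 57.626669324578316 325.43173215652644 249.2411625562612 [[-0.8903880048234709, -0.20128684631938776, 0.40828030
[... 559 characters left out ...]
25 390.0 251.0
slide_case 0.66 [362.0, 195.0, 406.0, 227.0] 932 384.0 212.0
slide_case 0.32 [362.0, 232.0, 416.0, 274.0] 1962 389.0 251.0
tape 0.55 [170.0, 361.0, 227.0, 408.0] 1649 198.0 384.0
tape 0.17 [364.0, 232.0, 418.0, 275.0] 1934 390.0 251.0
vial 0.76 [292.0, 214.0, 316.0, 267.0] 965 305.0 240.0
vial 0.65 [363.0, 230.0, 413.0, 275.0] 1951 389.0 251.0
wrist 65.70646984690485 313.54363009417426 239.4409846877472 [[0.26652577813116146, -0.92374110809976, -0.2750752166193948, 0.20889951242123833], [-0.9638273862635293, -0.2551792013091948, -0.07694377627602994, -0.486336282029019], [0.000882655081708993, 0.28563252690446417, -0.958338812995789, 0.37359442508484014], [0.0, 0.0, 0.0, 1.0]]
```

Run:
```python
import cv2
a=cv2.imread('pics/scene0.png')[140:400,180:500]; cv2.imwrite('pics/s1.png',cv2.resize(a,None,fx=2.3,fy=2.3,interpolation=3))
a=cv2.imread('pics/side0.png')[180:430,150:450]; cv2.imwrite('pics/d1.png',cv2.resize(a,None,fx=2.4,fy=2.4,interpolation=3))
```

```text
(no output)
```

View pics/s1.png

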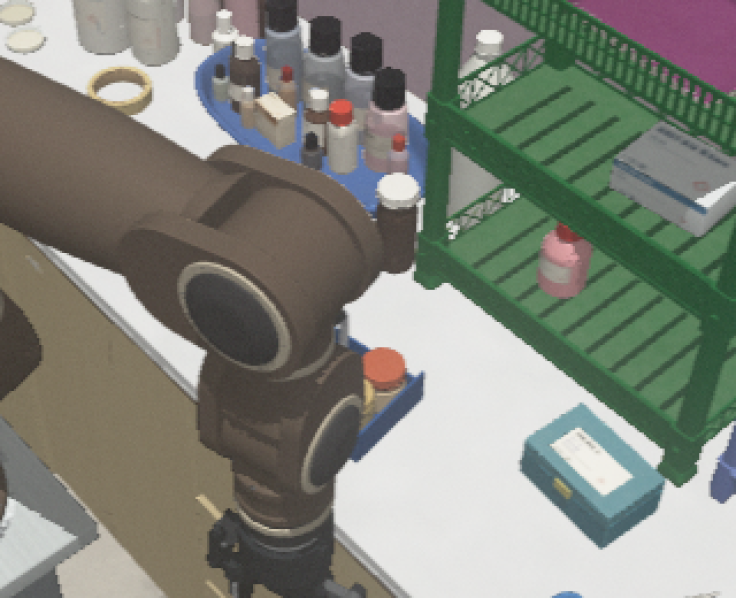

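View pics/d1.png

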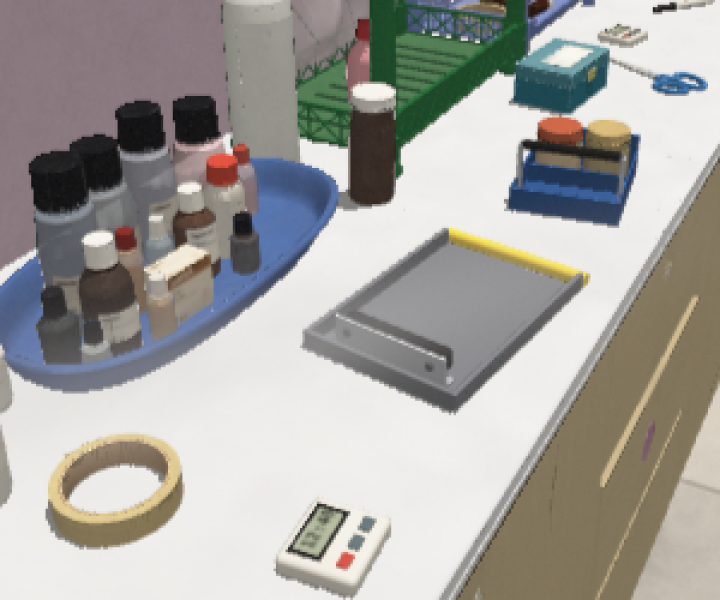

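The side view shows the caddy with its front and handle towards the camera, bar from (524,145) to (622,155) in the crop. The tray is ahead of it with the yellow sill at its near end; the stop is at the crop's lower left. The vial is to the left of the lane. Next I compute positions.

Run:
```python
from h import *
np.set_printoptions(precision=4,suppress=True)
p=robot.camera('side')
F=lambda x,y,z: at_z(p,150+x/2.4,180+y/2.4,z)
for n,x,y,z in [('barL',524,145,.072),('barR',622,155,.072),('cfL',511,207,0),('cfR',622,220,0),('cRtopR',640,137,.05),('tray farL',447,231,.02),('nearL',304,333,.02),('nearB',457,397,.02),('R',588,277,.015),('sillL',449,233,.015),('nearLbot',305,346,0),('nearBbot',457,408,0),('padtopL',338,315,.032),('padtopR',452,350,.032),('vialbot',372,200,0),('tapec',116,490,.0125),('slide',560,85,.0)]:
    print(n,F(x,y,z))
```

```text
barL [ 0.5119 -0.1412  0.072 ]
barR [ 0.4053 -0.1667  0.072 ]
cfL [ 0.5169 -0.1227  0.    ]
cfR [ 0.3941 -0.1515  0.    ]
cRtopR [ 0.4136 -0.2716  0.05  ]
tray farL [ 0.5428 -0.0066  0.02  ]
nearL [0.5762 0.2206 0.02  ]
nearB [0.4147 0.2395 0.02  ]
R [0.3818 0.0045 0.015 ]
sillL [ 0.5428 -0.0117  0.015 ]
nearLbot [0.5806 0.2138 0.    ]
nearBbot [0.4189 0.2297 0.    ]
padtopL [0.5543 0.197  0.032 ]
padtopR [0.4394 0.1977 0.032 ]
vialbot [ 0.6673 -0.0643  0.    ]
tapec [0.5971 0.4449 0.0125]
slide [ 0.6    -0.5091  0.    ]
```

Emit:
{"fn": "play_rows", "kwargs": {"motion": [{"x":-38,"z":-24},{"x":-76,"z":-49},{"x":-114,"z":-73},{"x":-152,"z":-98},{"x":-190,"z":-122},{"x":-228,"z":-147},{"x":-266,"z":-171},{"x":-304,"z":-196},{"x":-342,"z":-220},{"x":-379,"z":-244},{"x":-379,"z":-244},{"x":-379,"z":-244}], "jaw": 0.0, "force": 40}}

```text
validation failed for argument at $.mo...
```

Run:
```python
from h import *
o=robot.get_obs(); print({k:np.round(v,3).tolist() for k,v in o.items()})
p=robot.camera('wrist'); cv2.imwrite('pics/w1.png',p['pixels']); 
import pickle; pickle.dump({k:p[k] for k in('fov_y','cx','cy','cam_to_world')},open('w1.pkl','wb'))
for l in ['caddy','sill','end_stop','spill_tray']:
    for q in robot.regions_of(l,p)[:1]: print(l,q['confidence'],q['extent'])
```

```text
{'time': 1.25, 'joint_pos': [-74.542, 7.209, -2.27, 80.523, 0.001, 90.0], 'qvel': [0.036, -0.006, 0.047, -0.119, 0.059, 0.044], 'effort': [0.0, -43.571, 35.31, 0.001, -0.0, -0.0], 'ee_pos': [0.14, -0.506, 0.231], 'tool_rot': [[-0.964, 0.0, 0.267], [-0.267, 0.0, -0.964], [-0.0, -1.0, -0.0]], 'contact_force': [-0.104, -0.139, 0.199], 'ft_torque': [-0.005, -0.046, 0.003], 'grip_width': 1.002}
```

View pics/w1.png

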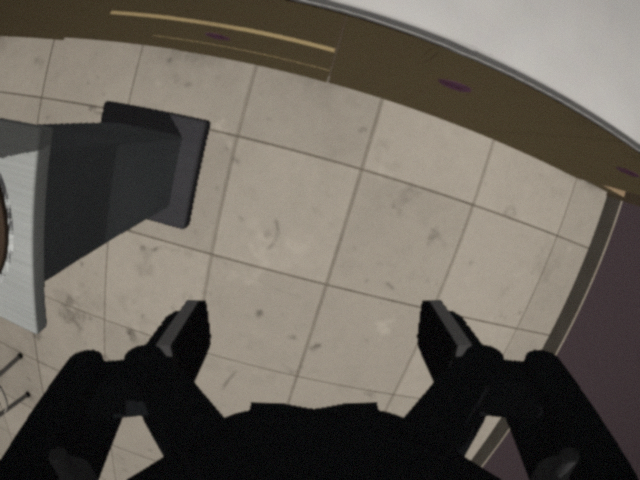

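The move was refused and the arm has not moved. The picture only shows the floor. I'll retry with every field given.

Emit:
{"fn": "play_rows", "kwargs": {"motion": [{"x":-38,"y":0,"z":-24,"roll":0},{"x":-76,"y":0,"z":-49,"roll":0},{"x":-114,"y":0,"z":-73,"roll":0},{"x":-152,"y":0,"z":-98,"roll":0},{"x":-190,"y":0,"z":-122,"roll":0},{"x":-228,"y":0,"z":-147,"roll":0},{"x":-266,"y":0,"z":-171,"roll":0},{"x":-304,"y":0,"z":-196,"roll":0},{"x":-342,"y":0,"z":-220,"roll":0},{"x":-379,"y":0,"z":-244,"roll":0},{"x":-379,"y":0,"z":-244,"roll":0},{"x":-379,"y":0,"z":-244,"roll":0}], "jaw": 0.0, "force": 40}}

```text
time: 2.7
ee_pos: [0.4406, -0.1689, 0.2311]
tool_rot: [[-0.963, -0.001, 0.269], [-0.269, -0.0, -0.963], [0.001, -1.0, -0.0]]
contact_force: [0.3, -0.4, -0.9]
grip_width: 0.503
```

Run:
```python
from h import *
p=robot.camera('wrist'); cv2.imwrite('pics/w2.png',p['pixels']); 
import pickle; pickle.dump({k:p[k] for k in('fov_y','cx','cy','cam_to_world')},open('w2.pkl','wb'))
for l in ['caddy','sill','end_stop','spill_tray']:
    for q in robot.regions_of(l,p)[:1]: print(l,q['confidence'],q['extent'])
```

```text
caddy 0.91 [274.9, 111.3, 453.9, 270.7]
sill 0.74 [148.0, 63.3, 210.1, 218.7]
end_stop 0.57 [2.6, 35.9, 50.8, 139.3]
spill_tray 0.95 [0.2, 15.6, 201.0, 213.3]
```

View pics/w2.png

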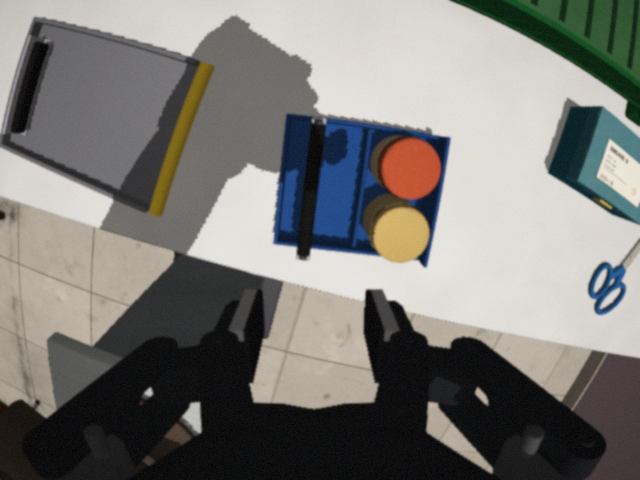

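Wrist view: bar from (318,122) to (304,257), sill from (209,64) to (156,214), and the black stop pad's free face from about (50,42) to (24,132). The caddy's front wall top is at (287,115)–(275,243) and its rear wall top at (449,137)–(428,266).

Run:
```python
from h import *
import pickle
np.set_printoptions(precision=4,suppress=True)
p=pickle.load(open('w2.pkl','rb'))
F=lambda x,y,z: at_z(p,x,y,z,True)
for n,a,b,z in [('bar',(318,122),(304,257),.072),('front',(287,115),(275,243),.03),('rear',(449,137),(428,266),.05),('sill mid top',(206,64),(156,214),.015),('wallL/R end',(34,20),(7,140),.02),('pad',(50,42),(24,132),.032)]:
    A,B=F(*a,z),F(*b,z); d=A-B
    print(n,A[:2],B[:2],'mid',((A+B)/2)[:2],'len',np.hypot(*d[:2]),'fwd',np.degrees(np.arctan2(d[1],d[0]))+90)
```

```text
bar [ 0.5181 -0.1506] [ 0.4056 -0.1699] mid [ 0.4618 -0.1602] len 0.11412590371702859 fwd 99.70163653427349
front [ 0.5181 -0.1219] [ 0.3974 -0.1419] mid [ 0.4577 -0.1319] len 0.12238179106268988 fwd 99.3866486320567
rear [ 0.5418 -0.2666] [ 0.4206 -0.2884] mid [ 0.4812 -0.2775] len 0.12316631206449323 fwd 100.20383564206018
sill mid top [ 0.5496 -0.0298] [ 0.3889 -0.0113] mid [ 0.4693 -0.0206] len 0.16176249938080947 fwd 83.45147384392553
wallL/R end [0.5774 0.2077] [0.4293 0.2151] mid [0.5033 0.2114] len 0.14826173456187752 fwd 87.15608903575928
pad [0.55   0.1591] [0.4456 0.1736] mid [0.4978 0.1664] len 0.10539069786323474 fwd 82.06558679855465
```

Emit:
{"fn": "play_rows", "kwargs": {"motion": [{"x":-10,"y":20,"z":-1,"roll":3},{"x":-23,"y":50,"z":-3,"roll":5.6},{"x":-23,"y":85,"z":-3,"roll":5.6},{"x":-23,"y":115,"z":-3,"roll":5.6},{"x":-23,"y":140,"z":-3,"roll":5.6},{"x":-23,"y":155,"z":-3,"roll":5.6},{"x":-23,"y":165,"z":-3,"roll":5.6},{"x":-23,"y":172,"z":-3,"roll":5.6},{"x":-23,"y":178,"z":-3,"roll":5.6},{"x":-23,"y":178,"z":-3,"roll":5.6}], "jaw": 0.0}}

```text
time: 3.95
ee_pos: [0.4614, -0.161, 0.0531]
tool_rot: [[-0.985, -0.0, 0.171], [-0.171, 0.0, -0.985], [0.0, -1.0, -0.0]]
contact_force: [0.6, -0.3, -0.5]
grip_width: 0.495
```

Emit:
{"fn": "play_rows", "kwargs": {"motion": [{"x":0,"y":0,"z":0,"roll":0},{"x":0,"y":0,"z":0,"roll":0},{"x":0,"y":0,"z":0,"roll":0},{"x":0,"y":0,"z":0,"roll":0},{"x":0,"y":0,"z":0,"roll":0},{"x":0,"y":0,"z":0,"roll":0},{"x":0,"y":0,"z":0,"roll":0},{"x":0,"y":0,"z":0,"roll":0}], "jaw": -1, "force": 40}}

```text
time: 4.75
ee_pos: [0.462, -0.1608, 0.054]
tool_rot: [[-0.985, 0.001, 0.171], [-0.171, -0.0, -0.985], [-0.001, -1.0, 0.0]]
contact_force: [-1.0, 1.7, 5.5]
grip_width: 0.123
```

Run:
```python
from h import *
import pickle
p=robot.camera('wrist'); cv2.imwrite('pics/w3.png',p['pixels']); 
pickle.dump({k:p[k] for k in('fov_y','cx','cy','cam_to_world')},open('w3.pkl','wb'))
```

```text
(no output)
```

View pics/w3.png

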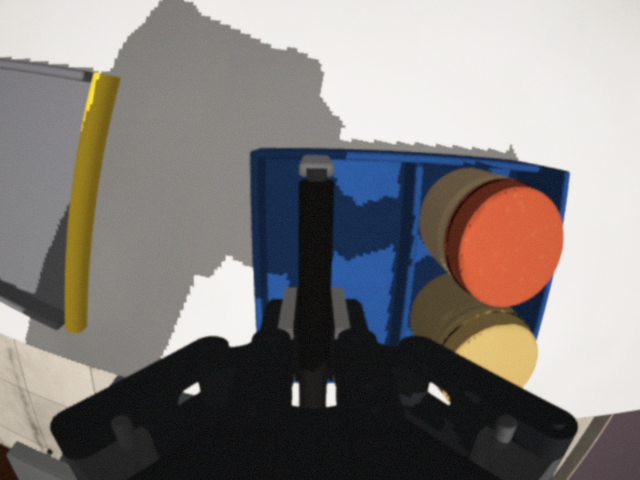

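The bar is held between the pads at about (318,310). The sill's top runs from (108,76) to (76,329). I'll localise the sill again from here.

Run:
```python
from h import *
import pickle
np.set_printoptions(precision=4,suppress=True)
p=pickle.load(open('w3.pkl','rb')); q=robot.camera('side')
F=lambda x,y,z: at_z(p,x,y,z,True)
print(p['cam_to_world'])
for n,a,b,z in [('sill',(106,76),(75,328),.015),('caddyfrontTop',(252,151),(258,325),.03),('bar',(317,165),(315,345),.072)]:
    A,B=F(*a,z),F(*b,z); d=A-B
    print(n,A[:2],B[:2],'mid',((A+B)/2)[:2],'len',np.hypot(*d[:2]),'fwd',np.degrees(np.arctan2(d[1],d[0]))+90)
# reproject sill hypotheses in side (crop coords)
for P in [(.5496,-.0298,.015),(.3889,-.0113,.015),(.462,-.161,.072),(.5181,-.1506,.072),(.4056,-.1699,.072)]: print(P,(proj(q,P)-[150,180])*2.4)
```

```text
[[ 0.1712 -0.9446 -0.2801  0.5323]
 [-0.9852 -0.1637 -0.05   -0.148 ]
 [ 0.0014  0.2845 -0.9587  0.1964]
 [ 0.      0.      0.      1.    ]]
sill [ 0.5499 -0.0332] [ 0.3921 -0.0124] mid [ 0.471  -0.0228] len 0.15909005329111137 fwd 82.47423672533088
caddyfrontTop [ 0.5197 -0.1225] [ 0.4336 -0.1364] mid [ 0.4767 -0.1295] len 0.08727718668553267 fwd 99.17149998905215
bar [ 0.5217 -0.1512] [ 0.4535 -0.1625] mid [ 0.4876 -0.1569] len 0.06915896148423889 fwd 99.37563339075705
(0.5496, -0.0298, 0.015) [450.588  224.2204]
(0.3889, -0.0113, 0.015) [586.367  267.8451]
(0.462, -0.161, 0.072) [571.7302 147.0068]
(0.5181, -0.1506, 0.072) [521.992  140.8901]
(0.4056, -0.1699, 0.072) [622.567 153.84 ]
```

```bash
cat > sill.py <<'E'
from h import *
import pickle
from scipy.optimize import minimize
def mask(img,z=None):
    hsv=cv2.cvtColor(img,cv2.COLOR_BGR2HSV); m=cv2.inRange(hsv,(22,170,60),(32,255,255))
    n,l,s,c=cv2.connectedComponentsWithStats(m); return l,s,c
def fit(items,L=.166):
    def model(x,z0=0.003):
        cx,cy,a=x; f=np.array([np.cos(a),np.sin(a)]);n=np.array([-f[1],f[0]]); P=[]
        for v in (-L/2,L/2):
            for u in np.linspace(-.007,.007,9):
                h=.008+np.sqrt(max(.007**2-u*u,0))
                for z in (0,h): P.append([*(np.array([cx,cy])+u*f+v*n),z])
        return P
    def cost(x):
        c=0
        for p,m,w in items:
            pts=np.array([proj(p,q,w) for q in model(x)]); hull=cv2.convexHull((pts*16).astype(np.int32))
            r=np.zeros(m.shape,np.uint8); cv2.fillConvexPoly(r,hull,255,shift=4)
            r=cv2.GaussianBlur(r,(0,0),1.5).astype(float); t=cv2.GaussianBlur(m,(0,0),1.5).astype(float)
            c+=((r-t)**2).sum()/(t**2).sum()
        return c
    best=min((minimize(cost,[.468,y,np.radians(82.7)],method='Nelder-Mead',options=dict(initial_simplex=np.array([[.468,y,1.443],[.474,y,1.443],[.468,y+.006,1.443],[.468,y,1.47]]),xatol=1e-4,fatol=1e-5)) for y in(-.02,-.005)),key=lambda r:r.fun)
    return best.x[:2],np.degrees(best.x[2]),best.fun
E
python3 - <<'E'
from sill import *
items=[]
s=robot.camera('side'); cams=[('w2.png','w2.pkl',1),('w3.png','w3.pkl',1),('side0.png',s,0)]
for f,c,w in cams:
    img=cv2.imread('pics/'+f); p=pickle.load(open(c,'rb')) if isinstance(c,str) else c
    l,st,cen=mask(img); t=proj(p,(.47,-.015,.015),w)
    i=min((i for i in range(1,len(st)) if st[i][4]>60),key=lambda i:np.hypot(*(cen[i]-t)))
    m=(l==i).astype(np.uint8)*255; m=cv2.morphologyEx(m,cv2.MORPH_CLOSE,np.ones((3,3)))
    print(f,st[i],t); items.append((p,m,w)); print(fit([items[-1]]))
print('joint',fit(items))
E
```

```text
w2.png [ 150   63   63  152 2081] [173.22417031 138.67799561]
(array([ 0.46919498, -0.01432218]), np.float64(82.43414789502319), np.float64(0.06981783080588119))
w3.png [  65   73   54  259 6068] [ 70.25338372 214.62141308]
(array([ 0.4688889 , -0.01182567]), np.float64(82.26654425776171), np.float64(0.10820748992270157))Traceback (most recent call last):
  File "<stdin>", line 7, in <module>
ValueError: min() iterable argument is empty
```

Emit:
{"fn": "play_rows", "kwargs": {"motion": [{"x":0,"y":0,"z":0,"roll":0},{"x":0,"y":-4,"z":0,"roll":0},{"x":0,"y":-8,"z":0,"roll":0},{"x":0,"y":-12,"z":0,"roll":0},{"x":0,"y":-16,"z":0,"roll":0},{"x":0,"y":-20,"z":0,"roll":0},{"x":0,"y":-20,"z":0,"roll":0},{"x":0,"y":-20,"z":0,"roll":0}], "jaw": -1, "force": 80}}

```text
time: 5.7
ee_pos: [0.4615, -0.1604, 0.0734]
tool_rot: [[-0.985, 0.0, 0.171], [-0.171, 0.001, -0.985], [-0.0, -1.0, -0.001]]
contact_force: [-1.5, 1.6, -2.9]
grip_width: 0.109
```

Emit:
{"fn": "play_rows", "kwargs": {"motion": [{"x":-2,"y":0,"z":-10,"roll":1.5},{"x":-4,"y":0,"z":-20,"roll":3},{"x":-6,"y":0,"z":-30,"roll":4.6},{"x":-8,"y":0,"z":-40,"roll":6.2},{"x":-10.5,"y":0,"z":-50,"roll":7.8},{"x":-12.5,"y":0,"z":-60,"roll":9.4},{"x":-14.5,"y":0,"z":-70,"roll":11},{"x":-16.5,"y":0,"z":-80,"roll":12.6},{"x":-18,"y":0,"z":-88,"roll":14.2},{"x":-18,"y":0,"z":-88,"roll":15.8},{"x":-18,"y":0,"z":-88,"roll":17.7},{"x":-18,"y":0,"z":-88,"roll":17.7}]}}

```text
time: 6.9
ee_pos: [0.4644, -0.0711, 0.0733]
tool_rot: [[-0.991, 0.0, -0.137], [0.137, 0.0, -0.991], [-0.0, -1.0, -0.0]]
contact_force: [0.5, 0.6, -2.5]
grip_width: 0.113
```

Run:
```python
from h import *
import pickle
o=robot.get_obs();print(o['joint_pos'],o['contact_force'])
p=robot.camera('wrist'); cv2.imwrite('pics/w4.png',p['pixels']); s=robot.camera('side')
pickle.dump({k:p[k] for k in('fov_y','cx','cy','cam_to_world')},open('w4.pkl','wb'))
c=cv2.resize(s['pixels'][180:380,230:450],None,fx=1.8,fy=2.4,interpolation=3)
a=np.zeros((480,400+396,3),np.uint8); a[:, :400]=p['pixels'][:,40:440]; a[:,400:]=c; cv2.imwrite('pics/c4.png',a)
```

```text
[-8.71324692e+00  4.19213085e+00 -2.57794259e+01  6.00146690e+01
  9.68638107e-03  1.79154614e+02] [ 0.46961497  0.62408707 -2.54979247]
```

View pics/c4.png

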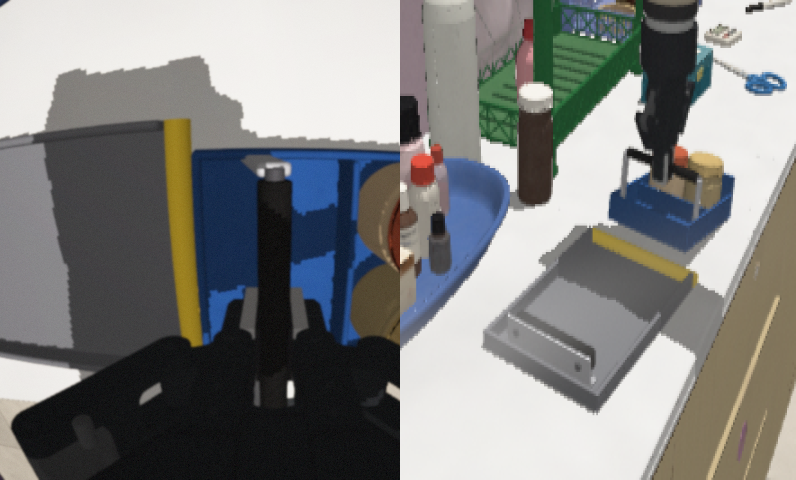

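The side view shows the front raised just before the sill and the rear on the bench. Caddy and sill are nearly parallel. Joint 6 is at 179°, so I roll back about 4° while advancing. That leaves the caddy slightly off square on the sill, which the two-finger push will correct.

Emit:
{"fn": "play_rows", "kwargs": {"motion": [{"x":0,"y":0,"z":0,"roll":-2},{"x":0,"y":0,"z":0,"roll":-4},{"x":0.5,"y":0,"z":-6,"roll":-4},{"x":1,"y":0,"z":-12,"roll":-4},{"x":2,"y":0,"z":-19,"roll":-4},{"x":3,"y":0,"z":-26,"roll":-4},{"x":3.4,"y":0,"z":-31,"roll":-4},{"x":3.4,"y":0,"z":-34,"roll":-4},{"x":3.4,"y":0,"z":-34,"roll":-4},{"x":3.4,"y":0,"z":-34,"roll":-4}]}}

```text
time: 8.0
ee_pos: [0.4657, -0.0364, 0.0735]
tool_rot: [[-0.998, 0.0, -0.067], [0.067, 0.001, -0.998], [-0.0, -1.0, -0.001]]
contact_force: [0.2, 2.3, -2.0]
grip_width: 0.108
```

Run:
```python
from h import *
o=robot.get_obs();print(o['joint_pos'],o['contact_force'])
p=robot.camera('wrist'); s=robot.camera('side')
c=cv2.resize(s['pixels'][180:340,300:450],None,fx=2.64,fy=3,interpolation=3)
a=np.zeros((480,400+396,3),np.uint8); a[:, :400]=p['pixels'][:,40:440]; a[:,400:]=c; cv2.imwrite('pics/c5.png',a)
```

```text
[-4.50293343e+00  3.89511381e+00 -2.60749590e+01  6.00080934e+01
  4.68729607e-02  1.79315659e+02] [ 0.18375495  2.2917662  -1.98388971]
```

View pics/c5.png

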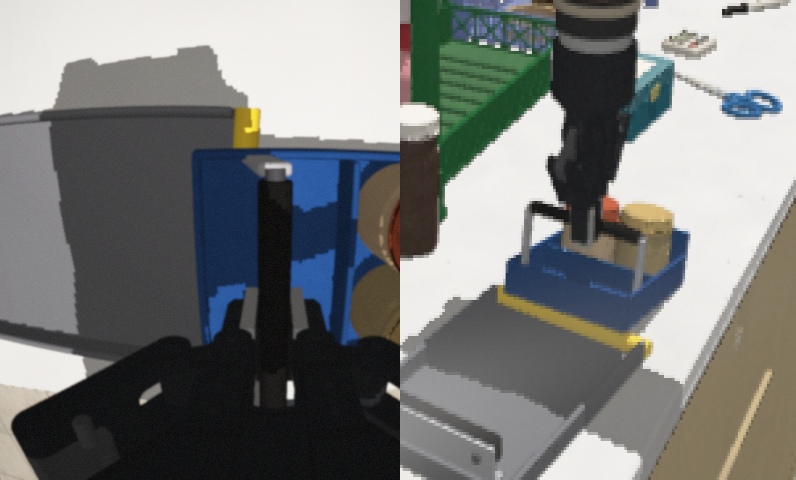

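The front is over the sill: in the wrist crop the front wall top is at x≈195 and the sill at x≈235–260, so the overhang is about 18 mm. Next I lower slightly forward and release.

Emit:
{"fn": "play_rows", "kwargs": {"motion": [{"x":0,"y":1,"z":-2,"roll":0},{"x":0,"y":2,"z":-4,"roll":0},{"x":0,"y":3,"z":-6,"roll":0},{"x":0,"y":4,"z":-6,"roll":0},{"x":0,"y":5,"z":-6,"roll":0},{"x":0,"y":6,"z":-6,"roll":0},{"x":0,"y":7,"z":-6,"roll":0},{"x":0,"y":7,"z":-6,"roll":0}]}}

```text
time: 8.9
ee_pos: [0.4662, -0.0311, 0.0679]
tool_rot: [[-0.998, 0.002, -0.066], [0.066, 0.001, -0.998], [-0.002, -1.0, -0.001]]
contact_force: [-4.9, 2.5, 9.0]
grip_width: 0.107
```

Emit:
{"fn": "play_rows", "kwargs": {"motion": [{"x":0,"y":0,"z":0,"roll":0},{"x":0,"y":0,"z":0,"roll":0},{"x":0,"y":0,"z":0,"roll":0},{"x":0,"y":0,"z":0,"roll":0},{"x":0,"y":0,"z":0,"roll":0},{"x":0,"y":0,"z":0,"roll":0},{"x":0,"y":0,"z":0,"roll":0}], "jaw": 0.0, "force": 40}}

```text
time: 9.6
ee_pos: [0.4659, -0.0313, 0.0662]
tool_rot: [[-0.998, -0.0, -0.066], [0.066, 0.0, -0.998], [0.0, -1.0, -0.0]]
contact_force: [0.2, 0.2, 1.4]
grip_width: 0.502
```

Emit:
{"fn": "play_rows", "kwargs": {"motion": [{"x":0,"y":-10,"z":0,"roll":0},{"x":0,"y":-30,"z":0,"roll":0},{"x":0,"y":-60,"z":0,"roll":0},{"x":0,"y":-95,"z":0,"roll":0},{"x":0,"y":-130,"z":0,"roll":0},{"x":0,"y":-150,"z":20,"roll":0},{"x":0,"y":-150,"z":50,"roll":0},{"x":0,"y":-150,"z":80,"roll":0},{"x":0,"y":-150,"z":80,"roll":0},{"x":0,"y":-150,"z":80,"roll":0}]}}

```text
time: 10.6
ee_pos: [0.4605, -0.1116, 0.2168]
tool_rot: [[-0.998, 0.0, -0.068], [0.068, 0.001, -0.998], [-0.0, -1.0, -0.001]]
contact_force: [0.9, 0.3, -0.5]
grip_width: 0.503
```

Run:
```python
from h import *
import pickle
o=robot.get_obs();print(o['joint_pos'],o['contact_force'])
p=robot.camera('wrist'); s=robot.camera('side'); cv2.imwrite('pics/w6.png',p['pixels'])
pickle.dump({k:p[k] for k in('fov_y','cx','cy','cam_to_world')},open('w6.pkl','wb'))
c=cv2.resize(s['pixels'][180:340,300:450],None,fx=1.7,fy=1.7,interpolation=3)
a=np.zeros((480,540+255,3),np.uint8); a[:, :540]=p['pixels'][:,:540]; a[:272,540:]=c; cv2.imwrite('pics/c6.png',a)
```

```text
[-1.36482933e+01  1.67106866e+00 -1.01128377e+01  7.81983718e+01
  4.05027457e-02  1.70246145e+02] [ 0.8678376   0.34980476 -0.49216001]
```

View pics/c6.png

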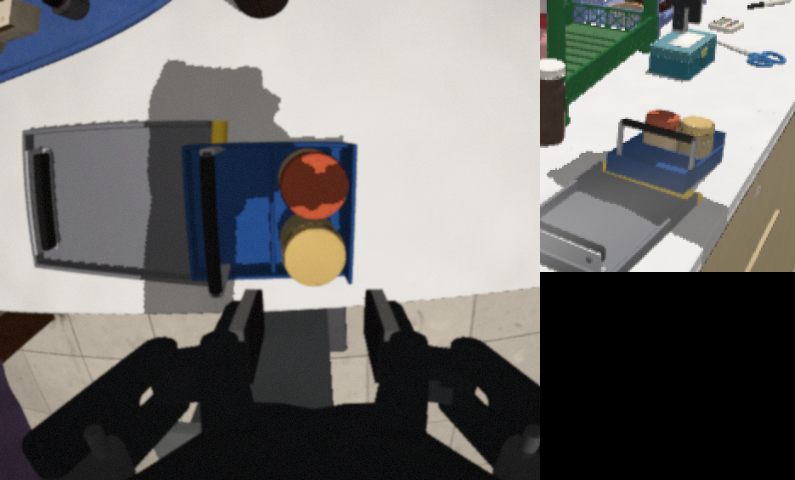

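The caddy's front rests on and past the sill, and the gripper is clear. Rear wall top at (356,146)–(352,282); pad free face about (49,151)–(57,247), pad top.

Run:
```python
from h import *
import pickle
np.set_printoptions(precision=4,suppress=True)
p=pickle.load(open('w6.pkl','rb'))
F=lambda x,y,z: at_z(p,x,y,z,True)
for n,a,b,z in [('rear',(356.5,146),(352,282),.05),('front',(184,147),(191,278),.045),('bar',(206,152),(215,292),.085),('pad',(49,151),(57,247),.032),('end wall',(24,133),(37,265),.02),('sillhalf',(219,122),(219,122),.015)]:
    A,B=F(*a,z),F(*b,z); d=A-B
    print(n,A[:2],B[:2],'mid',((A+B)/2)[:2],'len',np.hypot(*d[:2]),'fwd',np.degrees(np.arctan2(d[1],d[0]))+90)
```

```text
rear [ 0.5182 -0.1511] [ 0.3976 -0.1422] mid [ 0.4579 -0.1466] len 0.12085406838038078 fwd 85.77340439483314
front [ 0.5302 -0.0032] [0.4085 0.0085] mid [0.4693 0.0027] len 0.12222824935276042 fwd 84.4909899822383
bar [ 0.5245 -0.0348] [ 0.4107 -0.0262] mid [ 0.4676 -0.0305] len 0.11407273778976676 fwd 85.67471161449626
pad [0.5502 0.1603] [0.4454 0.1739] mid [0.4978 0.1671] len 0.1056476816224643 fwd 82.59807040790868
end wall [0.5783 0.2075] [0.4218 0.2266] mid [0.5001 0.217 ] len 0.15765069804605858 fwd 83.0628710121927
sillhalf [ 0.5494 -0.0295] [ 0.5494 -0.0295] mid [ 0.5494 -0.0295] len 0.0 fwd 90.0
```

Emit:
{"fn": "play_rows", "kwargs": {"motion": [{"x":1,"y":0,"z":8,"roll":-8},{"x":2,"y":0,"z":16,"roll":-16},{"x":3,"y":0,"z":25,"roll":-24},{"x":4,"y":0,"z":34,"roll":-32},{"x":5,"y":0,"z":43,"roll":-40},{"x":6,"y":0,"z":52,"roll":-48},{"x":7,"y":0,"z":61,"roll":-56},{"x":8,"y":0,"z":70,"roll":-64},{"x":9,"y":0,"z":80,"roll":-72},{"x":9.5,"y":0,"z":89,"roll":-80},{"x":9.5,"y":0,"z":89,"roll":-86.5},{"x":9.5,"y":0,"z":89,"roll":-86.5}], "jaw": 0.0}}

```text
time: 11.9
ee_pos: [0.4453, -0.1987, 0.2163]
tool_rot: [[-0.126, -0.0, 0.992], [-0.992, 0.001, -0.126], [-0.001, -1.0, -0.0]]
contact_force: [0.4, 0.1, -0.5]
grip_width: 0.494
```

Emit:
{"fn": "play_rows", "kwargs": {"motion": [{"x":0,"y":30,"z":0,"roll":0},{"x":0,"y":70,"z":0,"roll":0},{"x":0,"y":110,"z":0,"roll":0},{"x":0,"y":145,"z":0,"roll":0},{"x":0,"y":170,"z":0,"roll":0},{"x":0,"y":184,"z":0,"roll":0},{"x":0,"y":190,"z":0,"roll":0},{"x":0,"y":190,"z":0,"roll":0},{"x":0,"y":190,"z":0,"roll":0}]}}

```text
time: 12.8
ee_pos: [0.4458, -0.1993, 0.0271]
tool_rot: [[-0.127, 0.001, 0.992], [-0.992, -0.0, -0.127], [-0.0, -1.0, 0.001]]
contact_force: [-0.3, 0.5, 0.3]
grip_width: 0.495
```

Emit:
{"fn": "play_rows", "kwargs": {"motion": [{"x":-8,"y":0,"z":0,"roll":0},{"x":-16,"y":0,"z":0,"roll":0},{"x":-24,"y":0,"z":0,"roll":0},{"x":-29,"y":0,"z":0,"roll":0},{"x":-34,"y":0,"z":0,"roll":0},{"x":-39,"y":0,"z":0,"roll":0},{"x":-44,"y":0,"z":0,"roll":0},{"x":-49,"y":0,"z":0,"roll":0},{"x":-54,"y":0,"z":0,"roll":0},{"x":-59,"y":0,"z":0,"roll":0},{"x":-64,"y":0,"z":0,"roll":0},{"x":-69,"y":0,"z":0,"roll":0}]}}

```text
time: 14.0
ee_pos: [0.4539, -0.1306, 0.0261]
tool_rot: [[-0.127, -0.0, 0.992], [-0.992, 0.0, -0.127], [-0.0, -1.0, -0.0]]
contact_force: [-0.6, -4.2, -0.9]
grip_width: 0.497
```

Emit:
{"fn": "play_rows", "kwargs": {"motion": [{"x":-5,"y":0,"z":0,"roll":0},{"x":-10,"y":0,"z":0,"roll":0},{"x":-15,"y":0,"z":0,"roll":0},{"x":-20,"y":0,"z":0,"roll":0},{"x":-25,"y":0,"z":0,"roll":0},{"x":-30,"y":0,"z":0,"roll":0},{"x":-35,"y":0,"z":0,"roll":0},{"x":-40,"y":0,"z":0,"roll":0},{"x":-45,"y":0,"z":0,"roll":0},{"x":-50,"y":0,"z":0,"roll":0},{"x":-55,"y":0,"z":0,"roll":0},{"x":-60,"y":0,"z":0,"roll":0}]}}

```text
time: 15.2
ee_pos: [0.4614, -0.0709, 0.0261]
tool_rot: [[-0.127, -0.001, 0.992], [-0.992, 0.0, -0.127], [-0.0, -1.0, -0.001]]
contact_force: [-0.4, -2.0, 0.1]
grip_width: 0.5
```

Run:
```python
from h import *
import pickle
o=robot.get_obs();print(o['contact_force'])
p=robot.camera('wrist'); s=robot.camera('side'); cv2.imwrite('pics/w7.png',p['pixels'])
pickle.dump({k:p[k] for k in('fov_y','cx','cy','cam_to_world')},open('w7.pkl','wb'))
c=cv2.resize(s['pixels'][200:340,260:400],None,fx=1.8,fy=1.8,interpolation=3)
a=np.zeros((480,540+252,3),np.uint8); a[:, :540]=p['pixels'][:,50:590]; a[:252,540:]=c; cv2.imwrite('pics/c7.png',a)
```

```text
[-0.40459329 -2.01540533  0.06449945]
```

View pics/c7.png

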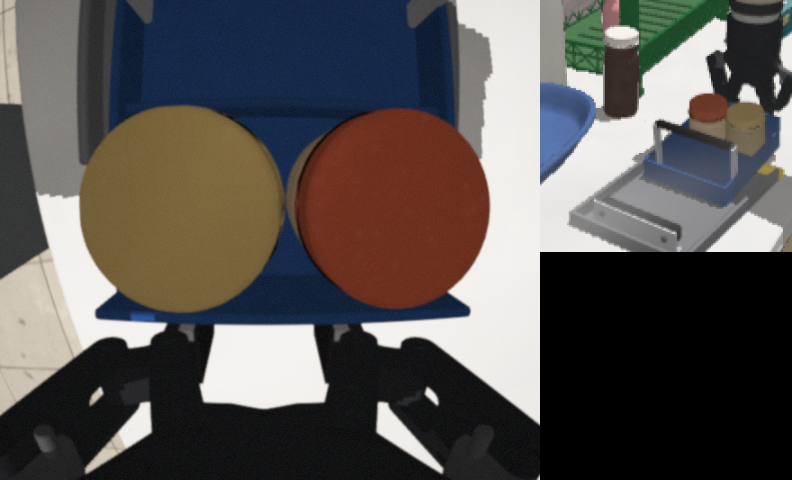

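The caddy is square and centred (rear wall at row ~315, both fingers behind it) and the front is dropping into the tray. I'll keep pushing and slow down before the stop.

Emit:
{"fn": "play_rows", "kwargs": {"motion": [{"x":-5,"y":0,"z":0,"roll":0},{"x":-10,"y":0,"z":0,"roll":0},{"x":-15,"y":0,"z":0,"roll":0},{"x":-20,"y":0,"z":0,"roll":0},{"x":-25,"y":0,"z":0,"roll":0},{"x":-30,"y":0,"z":0,"roll":0},{"x":-34,"y":0,"z":0,"roll":0},{"x":-38,"y":0,"z":0,"roll":0},{"x":-42,"y":0,"z":0,"roll":0},{"x":-46,"y":0,"z":0,"roll":0},{"x":-50,"y":0,"z":0,"roll":0},{"x":-50,"y":0,"z":0,"roll":0}]}}

```text
time: 16.5
ee_pos: [0.4682, -0.021, 0.0264]
tool_rot: [[-0.126, 0.0, 0.992], [-0.992, 0.001, -0.126], [-0.001, -1.0, 0.0]]
contact_force: [1.1, -1.0, 0.1]
grip_width: 0.498
```

Run:
```python
from h import *
p=robot.camera('wrist'); s=robot.camera('side'); cv2.imwrite('pics/w8.png',p['pixels'])
c=cv2.resize(s['pixels'][200:350,250:400],None,fx=3.2,fy=3.2,interpolation=3)
a=np.zeros((480,320+480,3),np.uint8); a[:240, :320]=cv2.resize(p['pixels'],(320,240)); a[:,320:]=c; cv2.imwrite('pics/c8.png',a)
```

```text
(no output)
```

View pics/c8.png

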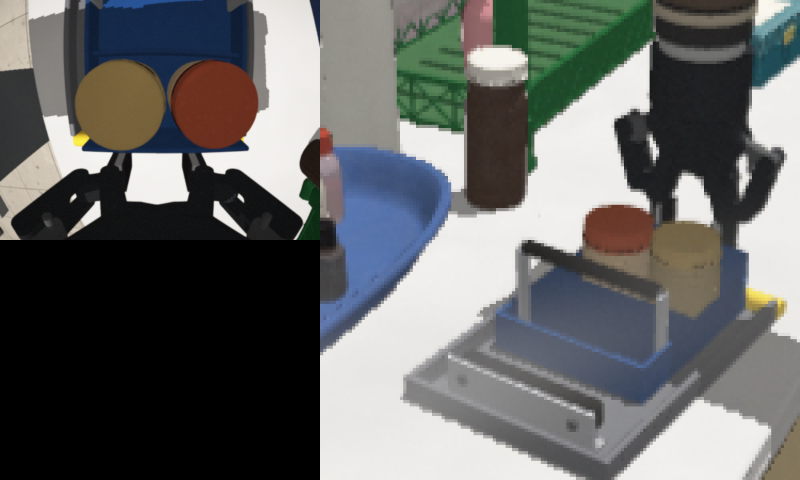

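The rear is crossing the sill and the front is still about 25 mm short of the stop. I'll go on slowly.

Emit:
{"fn": "play_rows", "kwargs": {"motion": [{"x":-2,"y":0,"z":0,"roll":0},{"x":-4,"y":0,"z":0,"roll":0},{"x":-6,"y":0,"z":0,"roll":0},{"x":-8,"y":0,"z":0,"roll":0},{"x":-10,"y":0,"z":0,"roll":0},{"x":-12,"y":0,"z":0,"roll":0},{"x":-13,"y":0,"z":0,"roll":0},{"x":-14,"y":0,"z":0,"roll":0},{"x":-15,"y":0,"z":0,"roll":0},{"x":-16,"y":0,"z":0,"roll":0}]}}

```text
time: 17.6
ee_pos: [0.47, -0.0059, 0.0264]
tool_rot: [[-0.127, 0.0, 0.992], [-0.992, 0.0, -0.127], [-0.0, -1.0, 0.0]]
contact_force: [-0.5, -3.2, 1.4]
grip_width: 0.5
```

Emit:
{"fn": "play_rows", "kwargs": {"motion": [{"x":-0.7,"y":0,"z":0,"roll":0},{"x":-1.4,"y":0,"z":0,"roll":0},{"x":-2.1,"y":0,"z":0,"roll":0},{"x":-2.8,"y":0,"z":0,"roll":0},{"x":-3.5,"y":0,"z":0,"roll":0}]}}

```text
time: 18.1
ee_pos: [0.4704, -0.0024, 0.0263]
tool_rot: [[-0.127, 0.0, 0.992], [-0.992, 0.0, -0.127], [-0.0, -1.0, 0.0]]
contact_force: [0.4, -3.2, 2.0]
grip_width: 0.497
```

Emit:
{"fn": "play_rows", "kwargs": {"motion": [{"x":-0.7,"y":0,"z":0,"roll":0},{"x":-1.4,"y":0,"z":0,"roll":0},{"x":-2.1,"y":0,"z":0,"roll":0},{"x":-2.1,"y":0,"z":0,"roll":0}]}}

```text
time: 18.5
ee_pos: [0.4707, -0.0002, 0.0263]
tool_rot: [[-0.127, 0.0, 0.992], [-0.992, 0.001, -0.127], [-0.001, -1.0, -0.0]]
contact_force: [-0.7, -3.2, 1.5]
grip_width: 0.505
```

Emit:
{"fn": "play_rows", "kwargs": {"motion": [{"x":-0.7,"y":0,"z":0,"roll":0},{"x":-1.4,"y":0,"z":0,"roll":0},{"x":-2.1,"y":0,"z":0,"roll":0},{"x":-2.1,"y":0,"z":0,"roll":0}]}}

```text
time: 18.9
ee_pos: [0.471, 0.0019, 0.0263]
tool_rot: [[-0.127, 0.0, 0.992], [-0.992, 0.001, -0.127], [-0.001, -1.0, -0.0]]
contact_force: [-0.6, -1.7, 0.2]
grip_width: 0.499
```

Run:
```python
from h import *
p=robot.camera('wrist'); s=robot.camera('side')
c=cv2.resize(s['pixels'][200:350,250:400],None,fx=3.2,fy=3.2,interpolation=3)
a=np.zeros((480,320+480,3),np.uint8); a[:240, :320]=cv2.resize(p['pixels'],(320,240)); a[:,320:]=c; cv2.imwrite('pics/c9.png',a)
```

```text
(no output)
```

View pics/c9.png

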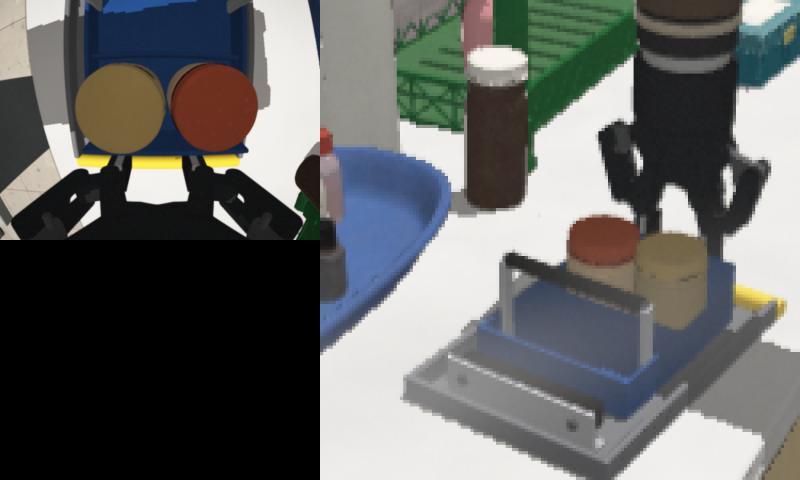

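The rear has dropped past the sill and the caddy lies flat, with a gap to the pad still left. I'll creep forward on force.

Emit:
{"fn": "play_rows", "kwargs": {"motion": [{"x":-1,"y":0,"z":0,"roll":0},{"x":-2,"y":0,"z":0,"roll":0},{"x":-3,"y":0,"z":0,"roll":0},{"x":-3,"y":0,"z":0,"roll":0}]}}

```text
time: 19.4
ee_pos: [0.4713, 0.0049, 0.0263]
tool_rot: [[-0.127, -0.0, 0.992], [-0.992, 0.001, -0.127], [-0.001, -1.0, -0.0]]
contact_force: [0.5, -1.4, 0.6]
grip_width: 0.502
```

Emit:
{"fn": "play_rows", "kwargs": {"motion": [{"x":-0.7,"y":0,"z":0,"roll":0},{"x":-1.4,"y":0,"z":0,"roll":0},{"x":-2,"y":0,"z":0,"roll":0},{"x":-2,"y":0,"z":0,"roll":0}]}}

```text
time: 19.8
ee_pos: [0.4716, 0.0068, 0.0263]
tool_rot: [[-0.127, -0.0, 0.992], [-0.992, 0.001, -0.127], [-0.001, -1.0, -0.0]]
contact_force: [-0.4, -2.0, 1.3]
grip_width: 0.499
```

Emit:
{"fn": "play_rows", "kwargs": {"motion": [{"x":-0.7,"y":0,"z":0,"roll":0},{"x":-1.4,"y":0,"z":0,"roll":0},{"x":-2,"y":0,"z":0,"roll":0},{"x":-2,"y":0,"z":0,"roll":0}]}}

```text
time: 20.2
ee_pos: [0.4718, 0.0088, 0.0263]
tool_rot: [[-0.127, 0.0, 0.992], [-0.992, 0.001, -0.127], [-0.001, -1.0, -0.0]]
contact_force: [-0.6, -2.0, 1.0]
grip_width: 0.502
```

Emit:
{"fn": "play_rows", "kwargs": {"motion": [{"x":-0.7,"y":0,"z":0,"roll":0},{"x":-1.4,"y":0,"z":0,"roll":0},{"x":-1.4,"y":0,"z":0,"roll":0}]}}

```text
time: 20.5
ee_pos: [0.472, 0.0102, 0.0263]
tool_rot: [[-0.127, -0.0, 0.992], [-0.992, 0.001, -0.127], [-0.001, -1.0, -0.0]]
contact_force: [-0.5, -2.3, 0.8]
grip_width: 0.5
```

Emit:
{"fn": "play_rows", "kwargs": {"motion": [{"x":-0.7,"y":0,"z":0,"roll":0},{"x":-1.4,"y":0,"z":0,"roll":0},{"x":-1.4,"y":0,"z":0,"roll":0}]}}

```text
time: 20.8
ee_pos: [0.4722, 0.0116, 0.0263]
tool_rot: [[-0.127, -0.0, 0.992], [-0.992, 0.001, -0.127], [-0.001, -1.0, -0.0]]
contact_force: [-0.2, -2.3, -0.8]
grip_width: 0.502
```

Emit:
{"fn": "play_rows", "kwargs": {"motion": [{"x":-0.7,"y":0,"z":0,"roll":0},{"x":-1.4,"y":0,"z":0,"roll":0},{"x":-1.4,"y":0,"z":0,"roll":0}]}}

```text
time: 21.1
ee_pos: [0.4724, 0.013, 0.0263]
tool_rot: [[-0.127, 0.0, 0.992], [-0.992, 0.001, -0.127], [-0.001, -1.0, -0.0]]
contact_force: [0.0, -1.5, -0.7]
grip_width: 0.501
```

Emit:
{"fn": "play_rows", "kwargs": {"motion": [{"x":-0.7,"y":0,"z":0,"roll":0},{"x":-1.4,"y":0,"z":0,"roll":0},{"x":-1.4,"y":0,"z":0,"roll":0}]}}

```text
time: 21.4
ee_pos: [0.4725, 0.0144, 0.0263]
tool_rot: [[-0.127, -0.0, 0.992], [-0.992, 0.001, -0.127], [-0.001, -1.0, -0.0]]
contact_force: [-0.1, -2.5, -0.5]
grip_width: 0.497
```

Emit:
{"fn": "play_rows", "kwargs": {"motion": [{"x":-0.6,"y":0,"z":0,"roll":0},{"x":-1,"y":0,"z":0,"roll":0},{"x":-1,"y":0,"z":0,"roll":0}]}}

```text
time: 21.7
ee_pos: [0.4727, 0.0153, 0.0263]
tool_rot: [[-0.127, 0.0, 0.992], [-0.992, 0.0, -0.127], [-0.0, -1.0, -0.0]]
contact_force: [-0.3, -2.5, 0.5]
grip_width: 0.499
```

Emit:
{"fn": "play_rows", "kwargs": {"motion": [{"x":-0.7,"y":0,"z":0,"roll":0},{"x":-1.4,"y":0,"z":0,"roll":0},{"x":-1.4,"y":0,"z":0,"roll":0}]}}

```text
time: 22.0
ee_pos: [0.4728, 0.0167, 0.0263]
tool_rot: [[-0.127, -0.0, 0.992], [-0.992, 0.001, -0.127], [-0.001, -1.0, -0.0]]
contact_force: [0.1, -2.8, -0.1]
grip_width: 0.496
```

Emit:
{"fn": "play_rows", "kwargs": {"motion": [{"x":-0.6,"y":0,"z":0,"roll":0},{"x":-1,"y":0,"z":0,"roll":0},{"x":-1,"y":0,"z":0,"roll":0}]}}

```text
time: 22.3
ee_pos: [0.473, 0.0177, 0.0263]
tool_rot: [[-0.127, -0.0, 0.992], [-0.992, 0.0, -0.127], [-0.0, -1.0, -0.0]]
contact_force: [-0.3, -1.4, -0.1]
grip_width: 0.5
```

Emit:
{"fn": "play_rows", "kwargs": {"motion": [{"x":-0.7,"y":0,"z":0,"roll":0},{"x":-1.4,"y":0,"z":0,"roll":0},{"x":-1.4,"y":0,"z":0,"roll":0}]}}

```text
time: 22.6
ee_pos: [0.4732, 0.0191, 0.0263]
tool_rot: [[-0.127, 0.0, 0.992], [-0.992, 0.001, -0.127], [-0.001, -1.0, -0.0]]
contact_force: [-0.5, -1.0, -0.1]
grip_width: 0.498
```

Emit:
{"fn": "play_rows", "kwargs": {"motion": [{"x":-0.6,"y":0,"z":0,"roll":0},{"x":-1,"y":0,"z":0,"roll":0},{"x":-1,"y":0,"z":0,"roll":0}]}}

```text
time: 22.9
ee_pos: [0.4733, 0.0201, 0.0263]
tool_rot: [[-0.127, 0.0, 0.992], [-0.992, 0.0, -0.127], [-0.0, -1.0, -0.0]]
contact_force: [-0.9, -2.1, -0.5]
grip_width: 0.501
```

Emit:
{"fn": "play_rows", "kwargs": {"motion": [{"x":-0.7,"y":0,"z":0,"roll":0},{"x":-1.4,"y":0,"z":0,"roll":0},{"x":-1.4,"y":0,"z":0,"roll":0}]}}

```text
time: 23.2
ee_pos: [0.4735, 0.0215, 0.0263]
tool_rot: [[-0.127, 0.0, 0.992], [-0.992, 0.001, -0.127], [-0.001, -1.0, -0.0]]
contact_force: [0.3, -1.4, -0.7]
grip_width: 0.501
```

Emit:
{"fn": "play_rows", "kwargs": {"motion": [{"x":-0.6,"y":0,"z":0,"roll":0},{"x":-1,"y":0,"z":0,"roll":0},{"x":-1,"y":0,"z":0,"roll":0}]}}

```text
time: 23.5
ee_pos: [0.4735, 0.0224, 0.0263]
tool_rot: [[-0.127, -0.0, 0.992], [-0.992, 0.0, -0.127], [-0.0, -1.0, -0.0]]
contact_force: [0.5, -2.7, -0.5]
grip_width: 0.497
```

Run:
```python
from h import *
np.set_printoptions(precision=2,suppress=True)
s=robot.camera('side')
print(robot.get_obs()['contact_force'])
c=cv2.resize(s['pixels'][260:350,270:370],None,fx=6,fy=6,interpolation=3)
cv2.imwrite('pics/c10.png',c)
```

```text
[-0.04 -1.9  -0.61]
```

View pics/c10.png

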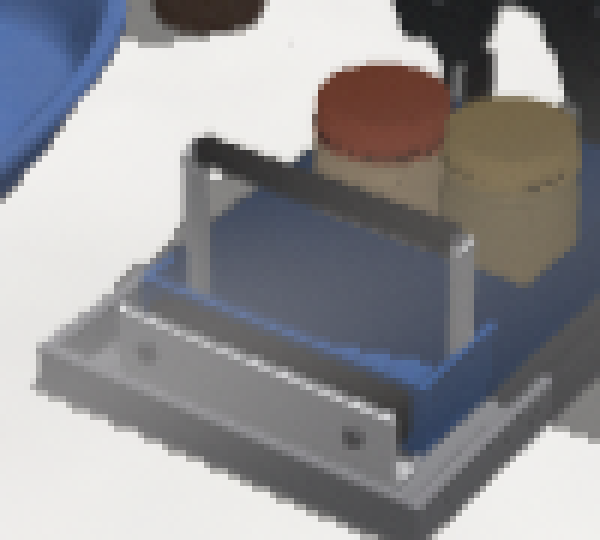

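The front wall is nearly at the black pad (front wall bottom corner ~(410,450), pad edge ~(405,425)). From here I take single small steps.

Emit:
{"fn": "play_rows", "kwargs": {"motion": [{"x":-0.5,"y":0,"z":0,"roll":0},{"x":-1,"y":0,"z":0,"roll":0},{"x":-1,"y":0,"z":0,"roll":0}]}}

```text
time: 23.85
ee_pos: [0.4737, 0.0234, 0.0263]
tool_rot: [[-0.127, 0.0, 0.992], [-0.992, 0.0, -0.127], [-0.0, -1.0, -0.0]]
contact_force: [-0.0, -3.0, -1.6]
grip_width: 0.507
```

Emit:
{"fn": "play_rows", "kwargs": {"motion": [{"x":-0.5,"y":0,"z":0,"roll":0},{"x":-1,"y":0,"z":0,"roll":0},{"x":-1,"y":0,"z":0,"roll":0}]}}

```text
time: 24.15
ee_pos: [0.4738, 0.0242, 0.0263]
tool_rot: [[-0.127, -0.0, 0.992], [-0.992, -0.0, -0.127], [0.0, -1.0, -0.0]]
contact_force: [-1.2, -3.7, -0.2]
grip_width: 0.499
```

Emit:
{"fn": "play_rows", "kwargs": {"motion": [{"x":-0.5,"y":0,"z":0,"roll":0},{"x":-1,"y":0,"z":0,"roll":0},{"x":-1,"y":0,"z":0,"roll":0}]}}

```text
time: 24.45
ee_pos: [0.4738, 0.0247, 0.0263]
tool_rot: [[-0.128, -0.0, 0.992], [-0.992, -0.001, -0.128], [0.001, -1.0, -0.0]]
contact_force: [-2.6, -6.5, 0.8]
grip_width: 0.502
```

Emit:
{"fn": "play_rows", "kwargs": {"motion": [{"x":-0.3,"y":0,"z":0,"roll":0},{"x":-0.5,"y":0,"z":0,"roll":0},{"x":-0.5,"y":0,"z":0,"roll":0}]}}

```text
time: 24.75
ee_pos: [0.4737, 0.0249, 0.0263]
tool_rot: [[-0.128, -0.0, 0.992], [-0.992, -0.002, -0.128], [0.002, -1.0, -0.0]]
contact_force: [-1.6, -7.6, 0.3]
grip_width: 0.504
```

Force is rising, so it is against the stop. I add 1 mm and hold.

Emit:
{"fn": "play_rows", "kwargs": {"motion": [{"x":-0.5,"y":0,"z":0,"roll":0},{"x":-1,"y":0,"z":0,"roll":0},{"x":-1,"y":0,"z":0,"roll":0},{"x":-1,"y":0,"z":0,"roll":0},{"x":-1,"y":0,"z":0,"roll":0},{"x":-1,"y":0,"z":0,"roll":0},{"x":-1,"y":0,"z":0,"roll":0}]}}

```text
time: 25.45
ee_pos: [0.4737, 0.0253, 0.0263]
tool_rot: [[-0.128, -0.001, 0.992], [-0.992, -0.003, -0.128], [0.003, -1.0, -0.0]]
contact_force: [-1.4, -10.0, 1.5]
grip_width: 0.501
```

That is about 10 N at the wrist, so roughly 7–8 N on the stop, held for 0.5 s. Now I back off.

Emit:
{"fn": "play_rows", "kwargs": {"motion": [{"x":1,"y":0,"z":0,"roll":0},{"x":3,"y":0,"z":0,"roll":0},{"x":8,"y":0,"z":0,"roll":0},{"x":20,"y":0,"z":0,"roll":0},{"x":40,"y":0,"z":0,"roll":0},{"x":60,"y":0,"z":0,"roll":0},{"x":70,"y":-30,"z":0,"roll":0},{"x":70,"y":-80,"z":0,"roll":0},{"x":70,"y":-130,"z":0,"roll":0},{"x":70,"y":-170,"z":0,"roll":0},{"x":70,"y":-170,"z":0,"roll":0},{"x":70,"y":-170,"z":0,"roll":0}]}}

```text
time: 26.65
ee_pos: [0.4659, -0.0431, 0.1974]
tool_rot: [[-0.128, 0.003, 0.992], [-0.992, 0.0, -0.128], [-0.001, -1.0, 0.003]]
contact_force: [0.4, 0.1, 0.2]
grip_width: 0.5
```

Run:
```python
from h import *
np.set_printoptions(precision=4,suppress=True)
p=robot.camera('wrist'); s=robot.camera('side'); cv2.imwrite('pics/w11.png',p['pixels'])
print(robot.get_obs()['contact_force'])
# caddy blue mask & tray/pad edges in wrist: yaw of caddy rear wall and sill
hsv=cv2.cvtColor(p['pixels'],cv2.COLOR_BGR2HSV)
for n,lo,hi in [('blue',(105,120,20),(120,255,255)),('yellow',(22,170,60),(32,255,255))]:
    m=cv2.inRange(hsv,lo,hi); k,l,st,c=cv2.connectedComponentsWithStats(m); i=1+np.argmax(st[1:,4]); m=l==i
    xs=np.arange(st[i][0],st[i][0]+st[i][2]); x0,x1=np.percentile(xs,[10,90]).astype(int)
    xx=np.arange(x0,x1,4); bot=[np.nonzero(m[:,x])[0].max() if m[:,x].any() else -1 for x in xx]
    z=.053 if n=='blue' else .008
    W=np.array([at_z(p,x,y,z,True)[:2] for x,y in zip(xx,bot) if y>0])
    a,b=np.polyfit(W[:,0],W[:,1],1); r=W[:,1]-a*W[:,0]-b; k=abs(r)<.004; a,b=np.polyfit(W[k,0],W[k,1],1)
    print(n,st[i],'fwd yaw',np.degrees(np.arctan(a))+90,'y at x=.473',a*.473+b, k.mean())
for l in ['caddy','tape','vial','slide_case']:
  for q in robot.regions_of(l,s)[:1]: print(l,round(q['confidence'],2),np.round(q['extent']).tolist())
```

```text
[ 0.1118 -0.3525 -0.5117]
blue [  489     0   151   188 12225] fwd yaw 55.86010929324038 y at x=.473 0.1428548516217471 0.13333333333333333
yellow [ 224  176  182   15 2540] fwd yaw 83.1291007016057 y at x=.473 -0.022660519398636565 1.0
caddy 0.86 [293.0, 273.0, 375.0, 335.0]
tape 0.8 [170.0, 359.0, 228.0, 410.0]
vial 0.69 [294.0, 214.0, 314.0, 266.0]
slide_case 0.76 [364.0, 197.0, 408.0, 230.0]
```

Bystanders haven't moved. The blue mask caught the serving tray, so I check squareness again with the caddy's own region.

Run:
```python
from h import *
p=robot.camera('wrist')
def line(W):
    for t in (9,.004,.002):
        a,b=np.polyfit(W[:,0],W[:,1],1); W=W[abs(W[:,1]-a*W[:,0]-b)<t]
    return a,b,len(W)
hsv=cv2.cvtColor(p['pixels'],cv2.COLOR_BGR2HSV)
for l in ['caddy','end_stop']:
  for q in robot.regions_of(l,p)[:1]:
    e=q['extent']; print(l,q['confidence'],np.round(e))
    m=q['region']&((cv2.inRange(hsv,(105,100,15),(125,255,255))>0)|(l!='caddy'))
    xx=np.arange(int(e[0]+.12*(e[2]-e[0])),int(e[2]-.12*(e[2]-e[0])),3)
    for nm,f,z in [('bottom(rear)',max,.053 if l=='caddy' else .032),('top(front)',min,.033)]:
        W=np.array([at_z(p,x,f(np.nonzero(m[:,x])[0]),z,True)[:2] for x in xx if m[:,x].any()])
        a,b,n=line(W); print(nm,'yaw',round(np.degrees(np.arctan(a))+90,1),'y@.473',round(a*.473+b,4),'y@.49',round(a*.49+b,4),n,len(xx))
```

```text
caddy 0.73 [221.   0. 414. 181.]Traceback (most recent call last):
  File "<stdin>", line 15, in <module>
  File "<stdin>", line 5, in line
IndexError: too many indices for array: array is 1-dimensional, but 2 were indexed
```

Run:
```python
from h import *
p=robot.camera('wrist')
hsv=cv2.cvtColor(p['pixels'],cv2.COLOR_BGR2HSV)
q=robot.regions_of('caddy',p)[0]; m=q['region']
print(np.percentile(hsv[...,0][m],[10,50,90]))
W=np.array([at_z(p,x,np.nonzero(m[:,x])[0].max(),.053,True)[:2] for x in range(235,402,3) if m[:,x].any()])
for t in (9,.006,.003):
    a,b=np.polyfit(W[:,0],W[:,1],1); W=W[abs(W[:,1]-a*W[:,0]-b)<t]
print('yaw',np.degrees(np.arctan(a))+90,'y@.473',a*.473+b,len(W))
```

```text
[  6. 108. 110.]
yaw 82.52260706961174 y@.473 0.03503924634223173 53
```

Caddy yaw is 82.5° against 82.3–83.1° for the tray. The rear wall is at y≈0.035, where the fingers left it. Handing in.

```bash
python3 -c "
from h import *
print(robot.close_job(), robot.get_obs()['time'])"
```

```text
the job is handed in; nothing more can be done
the job is handed in; nothing more can be done
```

The caddy is in the tray against the stop, and I handed the job in at about 27 s of the 64 s allowed. No verdict came back.

**What I did:** I gripped the handle, raised only the front end, and turned and drew the caddy until its front overlapped the sill by about 20 mm. Then I lowered it and let go. With the fingers half open I pushed it from behind over the sill and crept up to the stop. I pressed for about 0.5 s at 10 N on the wrist sensor, roughly 7–8 N on the stop after friction. Then I backed off and lifted clear.

**Last checks:**
- **Squareness:** the caddy's yaw is 82.5°; tray yaw came out between 82.3° and 83.1°, so they agree within 0.6°.
- **Position:** the rear wall is at y ≈ 0.035, where the fingers left it, about 50 mm past the sill.
- **Contact:** wrist force was about 0, so the robot is touching nothing.
- **Bystanders:** they show in the side camera where they started, within a few pixels.

**What disagreed or failed:**
- **First move:** it was refused because fields were missing from the rows, so nothing moved and about 1 s was lost.
- **Sill position:** camera estimates differed by up to about 18 mm.
- **Stop position:** the pad turned out about 15–20 mm farther than my wrist-camera estimate, so I found it by force.
- **Wrist joint:** joint 6 was near its limit, so the caddy lay about 3° off square on the sill until the push squared it.
- **Squareness script:** two versions failed before the third worked: one picked the blue serving tray, the other crashed.
- **Final picture:** I had used all 12 picture views, so the flat position and the final gap to the pad rest on the last pushing pictures and the force readings.

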